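# Swing out the sprung vial stand and load it

### The job

Swing the sprung vial stand out of its parked position: push its thumb tab round, gently, past the over-centre point until the spring takes over and snaps the arm against its working stop, and stop pushing there rather than forcing it on the stop. Let go of it, then stand the sample vial upright in the cup of the swung-out arm and let go. Do not tip the vial over and leave the pressure gauge, the brass tee and the dropper bottle where they are.

Things in the scene. Friction and masses are not known exactly. Their poses are not given: they have to be found in the camera images.
- vial_stand: fixed stand: grey foot 100 x 100 x 8 mm, round aluminium hub 55 mm across with a black cap (57 mm high), on which a flat steel arm (24 mm wide, 36 to 44 mm above the bench, reaching 137 mm from the axis) turns about the vertical. Origin: centre of the foot's underside, on the axis; z up. The parked arm points along +y and swings towards +x. Over 18 N on stand or arm damages it
- swing_arm (a joint): arm angle, rad: 0 parked, grows swinging out (clockwise from above). A spring in the hub pulls it back to 0 until past the over-centre point (0.95 to 1.85, different in each unit, not visible), then on to a hard stop 0.2 rad further (1.15 to 2.05). Out, it is held with under 2 N at the tab: a backward nudge flips it back
- tab (a point): centre of the black upright thumb tab at the arm's end, 125 mm from the axis, 60 mm above the bench; 8 mm thick (own x, the swing direction), 22 mm wide (own y, outward along the arm), standing from 44 to 75 mm above the bench; turns with the arm. The push needed here is up to 9 N, falls gradually to nothing at the over-centre point; then the arm runs away from the pusher
- cup (a point): centre of the inner floor of the aluminium cup on the arm, 80 mm from the turning axis and 47 mm above the bench; round cup of 29 to 30 mm inner and 37 mm outer diameter, inner depth 10 mm (rim 57 mm above the bench); y along the arm outward, z up
- vial: sample vial standing on the bench, the only vial: clear glass body 23 mm across and 44 mm tall with a white crimp cap 20 mm across on it, 52 mm tall in all, 10 to 20 g; the tall analyser stands to its right, its side running ahead and to the right at about 45 degrees; origin: centre of its underside, z up its axis
- spare_gauge: bystander: pressure gauge lying face up, 58 mm across and 30 mm high with a brass stem; origin under its middle
- brass_tee: bystander: brass tube tee, 32 x 44 x 16 mm; origin under its middle
- dropper: bystander: brown dropper bottle with a black rubber bulb, 33 mm across, 102 mm tall; origin: centre of its underside

How it is judged:
On the way:
1. the swing arm has snapped out to its working stop and rests there, let go (value of joint swing_arm above 1.1 rad and velocity of joint swing_arm between -0.05 and 0.05 rad/s and contact force between vial_stand and the fingers below 0.1 N and contact force between vial_stand and the arm below 0.1 N), for 0.3 s.
At the end, for the whole second after the job is handed in: the swing arm is out at its working stop (joint over 1.1 rad and staying there on its own); the vial stands in the cup, within 7 mm of its centre, its base within 4 mm of the cup floor, upright within 0.1 rad, at rest and let go (value of joint swing_arm above 1.1 rad and horizontal distance between vial and cup below 0.007 m and z of vial in the frame of cup between -0.004 and 0.004 m and angle between vial's own z axis and vertical below 0.1 rad and linear speed of vial below 0.02 m/s); the robot touches nothing.
It fails at once if the stand or its arm is pushed with more than 18 N (contact force between vial_stand and anything else above 18 N).
It fails at once if the vial is tipped over (angle between vial's own z axis and vertical above 0.6 rad).
It fails at once if the pressure gauge, the brass tee or the dropper bottle is moved by more than 15 mm (distance of any of spare_gauge, brass_tee, dropper from where it was at the start of the episode above 0.015 m).
It also fails if it takes over 70 s, if anything falls off the work surface, if the arm or the gripper's body presses on something with over 40 N, if the wrist force passes 120 N, or if a joint passes its speed limit or range.

### The arm

A 6-joint arm with a two-finger parallel gripper is mounted at the origin on a cart in front of the work surface, level with it; the furniture and walls round the work are solid. World frame = base frame: x ahead of the robot, y to its left, z up, the work surface at z = 0. Lengths are in m, angles in rad, forces in N, time in s.
With the tool pointing down it reaches from about 0.35 to 0.775 m from the base axis. Payload 7.3 kg.
Tool frame: the origin (TCP) lies on the mounting face of the last link; the fingertips stand 178 mm ahead of it and the grasp point (between the pads) lies 159 mm ahead of it; z points along the fingers, y is the direction in which the jaws open and shut (so a half turn about z gives the same grasp; the last joint's range is limited). The gripper opens to 92 mm and grips with 3 to 60 N. Pads are 19 mm wide; open, the fingers measure 130 mm over their backs; the gripper's body (75 mm by 190 mm) begins 47 mm behind the grasp point.
Start: joints at [1.014, 0.342, 1.524, -0, 1.275, -0.146], TCP at [0.21, 0.481, 0.405] pointing down, gripper open.
Joint ranges: [-2.53, 2.53], [-0.77, 2.02], [0.04, 2.7], [-1, 4.14], [0.28, 2.66], [-3.11, 3.11]. Speed limits (rad/s): [2.57, 2.57, 3.14, 3.14, 3.14, 3.14].

### API

Orientations are given as a rotation vector (axis times angle).
In Python, from cell import manip gives the robot as it stands. The module is installed in compiled form; this text tells all that it offers.
- The arm moves only by the shell command python3 -m jog 'ROWS'. ROWS is a JSON object of lists of equal length, an entry for each row: "delta_pos": the shift along the world's x, y, z in m, a list of three; "delta_rot": the turn, a rotation vector about the world's x, y, z in degrees, a list of three; "claw": the opening, from 0 (shut) to 1 (fully open). In form: {"delta_pos": [[dx, dy, dz], ...], "delta_rot": [[ax, ay, az], ...], "claw": [claw, ...]}. A call has 1 to 12 rows; each row is the pose to reach, as a shift and turn from the pose commanded when the call began; what a row does not reach only later rows make up. A row lasts 1/12 s, in which the tool goes at most 41.7 mm and 7.16 degrees, less where a joint would pass 70% of its speed; a pose out of reach is approached as far as the arm can. A call with a gripper value outside its range is refused whole. The fingers move at their own pace and stop on an object; the grip force is fixed at half the most. Time passes only in rows, so rows that repeat a pose let the fingers close. It gives the time, the measured TCP pose, the force and the opening at its end, in the units of the state.
- manip.get_state(): the state, without advancing time (a new reading comes with each control period).
- manip.camera(name): name is "scene" or "top" or "wrist"; returns a dict with "color" (480x640x3 uint8, red, green, blue), "vertical_fov" (degrees; the focal length in pixels is half the picture's height over the tangent of half this angle, whatever the lens; pixels are square), "cx", "cy" (the principal point, pixels), "dist_coeffs" ([k1, k2, p1, p2, k3] as OpenCV has them; the pictures are not rectified), "view" (4x4, takes a point from world to camera coordinates); the wrist camera has in their place "T_tool_cam" (4x4, takes a point from camera to tool coordinates, whose origin is the TCP and whose axes are the flange's). Camera axes: x right, y up, looking along -z (the intrinsics and any distortion apply to the point x, -y, -z); pixel columns grow to the right and rows downward; lengths in m; the calibration is good to about 2 mm. A picture is of the moment at which its call begins: read the wrist's pose just before it. There is no depth.
- manip.close_job(): hands the job in, once; it reports no verdict.
The state is a dict: "clock": time; "qpos": joint angles; "joint_velocities": joint speeds; "joint_efforts": joint torques, N m; "position": TCP position; "ee_rot": TCP orientation; "force": force on the tool from outside, world axes, zero at the start; "moment": the same for the moment, N m; "finger_gap": finger opening in m.
Only numpy, scipy, OpenCV 4.12 (cv2) and the standard library are available. Lean on these libraries where they do the work, as an engineer would, in place of code of your own. Each camera call takes 0.05 s, during which the arm holds its last target.

## Working session

There is one attempt and no reset: what is moved stays moved. The work goes in short steps, Python scripts to look and compute and a shell command to move; the robot and the scene stay as the last step left them, time stands still between calls to the robot, and variables do not carry over. Pictures are saved under pics/ and viewed, and the job is handed in when it is done.

```bash
mkdir -p pics
cat > h.py <<'E'
import numpy as np, cv2
from scipy.spatial.transform import Rotation as R
from cell import manip
def grab(name,fn):
    st=manip.get_state(); c=manip.camera(name)
    cv2.imwrite('pics/'+fn,c['color'][:,:,::-1])
    if name=='wrist':
        T=np.eye(4);T[:3,:3]=R.from_rotvec(st['ee_rot']).as_matrix();T[:3,3]=st['position']
        M=T@np.array(c['T_tool_cam'])
    else: M=np.linalg.inv(np.array(c['view']))
    f=240/np.tan(np.radians(c['vertical_fov'])/2)
    K=np.array([[f,0,c['cx']],[0,f,c['cy']],[0,0,1]])
    np.savez('pics/'+fn+'.npz',M=M,K=K,d=np.array(c['dist_coeffs'],float))
    return st
def pt(fn,u,v,z):
    a=np.load('pics/'+fn+'.npz')
    p=cv2.undistortPoints(np.array([[[u,v]]],float),a['K'],a['d'])[0,0]
    d=a['M'][:3,:3]@np.array([p[0],-p[1],-1]);o=a['M'][:3,3]
    return o+d*(z-o[2])/d[2]
def px(fn,P):
    a=np.load('pics/'+fn+'.npz');M=np.linalg.inv(a['M'])
    q=(M[:3,:3]@np.array(P,float).reshape(-1,3).T).T+M[:3,3]
    q=q*[1,-1,-1]
    return cv2.projectPoints(q,np.zeros(3),np.zeros(3),a['K'],a['d'])[0][:,0]
E
python3 - <<'E'
from h import *
for n in ['scene','top','wrist']: s=grab(n,n+'0.png')
print(s)
for n in ['scene','top','wrist']:
  a=np.load('pics/'+n+'0.png.npz');print(a['M'].round(3).tolist(),a['K'].round(1).tolist())
E
```

```text
{'clock': 0.1, 'qpos': array([ 1.01401927e+00,  3.42649876e-01,  1.52492288e+00, -6.65004542e-06,
        1.27543355e+00, -1.46016502e-01]), 'joint_velocities': array([-4.93169522e-05, -1.19465109e-03, -2.51220078e-03,  4.53556731e-04,
        1.14465305e-03,  9.23071156e-04]), 'joint_efforts': array([ 7.83170217e-04, -4.32006848e+01, -2.44694746e+01,  7.17415893e-02,
        5.27692284e-02, -4.51823053e-05]), 'position': array([0.20955718, 0.48122621, 0.40411546]), 'ee_rot': array([-6.40593562e-01, -3.07509680e+00,  2.08798988e-03]), 'force': array([0.6406968 , 0.66280516, 0.30218444]), 'moment': array([ 0.00875513,  0.04494678, -0.02748063]), 'finger_gap': 0.09146616806032921}
[[-0.47, 0.409, -0.782, -0.073], [-0.882, -0.234, 0.408, 0.232], [-0.016, 0.882, 0.471, 0.462], [0.0, 0.0, 0.0, 1.0]] [[506.9, 0.0, 315.1], [0.0, 506.9, 233.4], [0.0, 0.0, 1.0]]
[[0.024, 0.996, -0.082, 0.538], [-1.0, 0.022, -0.016, -0.112], [-0.014, 0.083, 0.996, 0.927], [0.0, 0.0, 0.0, 1.0]] [[607.7, 0.0, 308.7], [0.0, 607.7, 235.3], [0.0, 0.0, 1.0]]
[[0.4, -0.874, -0.277, 0.135], [0.917, 0.381, 0.122, 0.515], [-0.001, -0.302, 0.953, 0.385], [0.0, 0.0, 0.0, 1.0]] [[361.4, 0.0, 317.7], [0.0, 361.4, 244.0], [0.0, 0.0, 1.0]]
```

View pics/scene0.png

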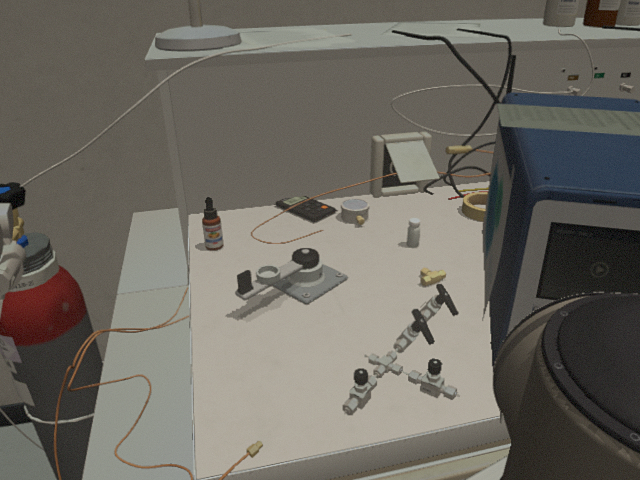

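View pics/top0.png

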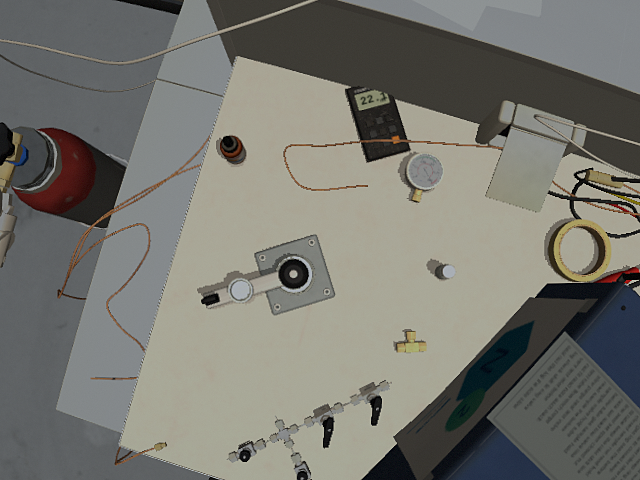

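View pics/wrist0.png

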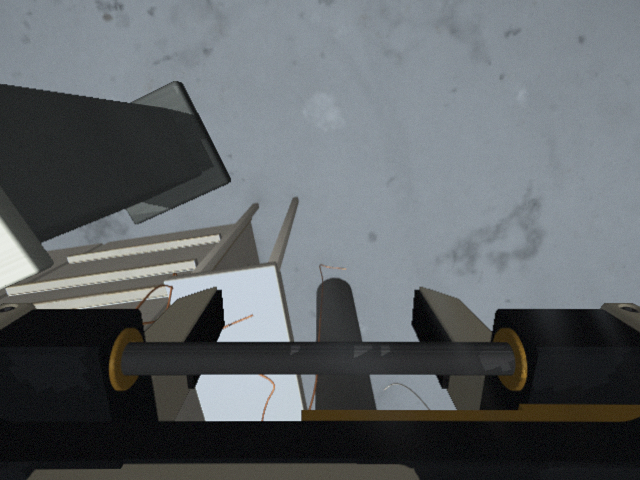

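Run:
```python
from h import *
f='top0.png'
img=cv2.imread('pics/top0.png')
cv2.imwrite('pics/top0z.png',cv2.resize(img[220:330,180:340],None,fx=5,fy=5,interpolation=cv2.INTER_CUBIC))
cv2.imwrite('pics/top0v.png',cv2.resize(img[230:310,400:510],None,fx=5,fy=5,interpolation=cv2.INTER_CUBIC))
for n,u,v,z in [('hub',294,273,.057),('tab',209,298,.075),('cup',240,290,.057),('vialcap',448,271,.052),('tee',411,345,.016),('gauge',425,171,.03),('drop',229,142,.1),('hub_s',0,0,0)]:
  print(n,pt(f,u,v,z).round(4))
print(np.mean([pt(f,u,v,.008) for u,v in [(262,258),(313,241),(327,292),(275,308)]],0))
for u,v in [(391,476),(445,425),(530,300),(540,285)]: print(pt(f,u,v,.0))
```

```text
hub [ 0.5557 -0.0782  0.057 ]
tab [0.5171 0.04   0.075 ]
cup [ 0.5294 -0.0013  0.057 ]
vialcap [ 0.5634 -0.3009  0.052 ]
tee [ 0.4526 -0.2542  0.016 ]
gauge [ 0.7135 -0.2701  0.03  ]
drop [0.735  0.0157 0.1   ]
hub_s [1.0173 0.4546 0.    ]
[ 0.55413558 -0.07672052  0.008     ]
[ 0.24846189 -0.23167234  0.        ]
[ 0.32856127 -0.3124481   0.        ]
[ 0.52200136 -0.4429225   0.        ]
[ 0.54547039 -0.45912839  0.        ]
```

View pics/top0z.png

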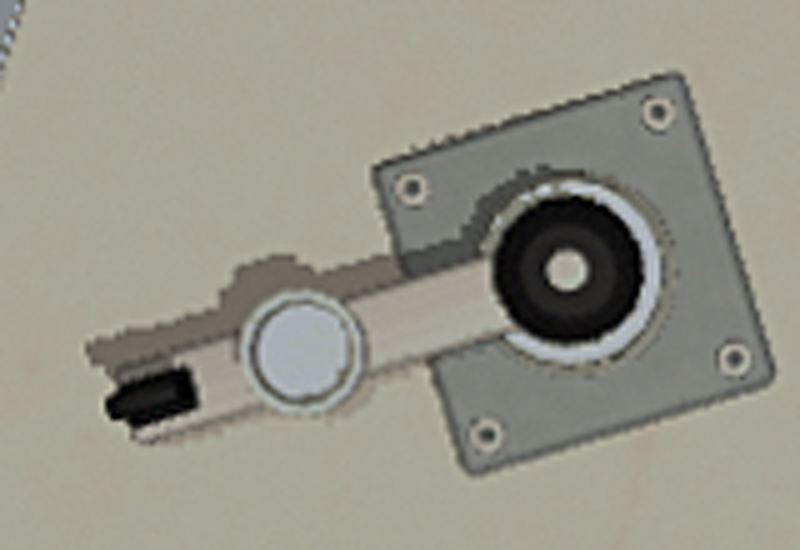

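View pics/top0v.png

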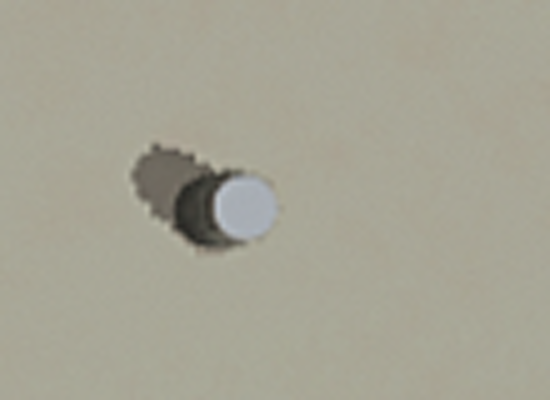

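The stand's axis is at about (0.555,-0.078), with the arm at a heading of about 108.5° and the tab at about (0.515,0.041). The vial is at about (0.563,-0.302). I'm moving above the pre-push point behind the tab with the gripper closed.

```bash
python3 -m jog '{"delta_pos":[[0.02,-0.035,-0.01],[0.05,-0.08,-0.02],[0.07,-0.12,-0.03],[0.09,-0.155,-0.04],[0.11,-0.19,-0.05],[0.13,-0.225,-0.06],[0.15,-0.26,-0.07],[0.17,-0.295,-0.08],[0.19,-0.33,-0.09],[0.21,-0.365,-0.1],[0.23,-0.4,-0.1],[0.245,-0.425,-0.105]],"delta_rot":[[0,0,-4],[0,0,-8],[0,0,-12],[0,0,-16],[0,0,-20],[0,0,-24],[0,0,-28],[0,0,-32],[0,0,-36],[0,0,-40],[0,0,-44],[0,0,-48]],"claw":[0,0,0,0,0,0,0,0,0,0,0,0]}'
python3 -m jog '{"delta_pos":[[0.009,-0.015,0],[0.018,-0.03,0],[0.018,-0.03,0],[0.018,-0.03,0]],"delta_rot":[[0,0,0],[0,0,0],[0,0,0],[0,0,0]],"claw":[0,0,0,0]}'
python3 - <<'E'
from h import *
grab('wrist','w1.png');grab('top','t1.png')
st=manip.get_state();Rm=R.from_rotvec(st['ee_rot']).as_matrix();print(st['position'],Rm.round(3),st['force'],st['finger_gap'])
print(px('w1.png',[[.5153,.041,.075],[.555,-.0775,.057],[.5294,-.0013,.057]]))
E
```

```text
clock: 1.15
position: [0.4538, 0.0565, 0.2998]
ee_rot: [-1.841, -2.545, 0.0]
force: [2.3, 0.7, 0.0]
finger_gap: 0.0162
clock: 1.48
position: [0.4713, 0.0281, 0.2998]
ee_rot: [-1.838, -2.547, 0.0]
force: [-0.6, 0.6, -0.9]
finger_gap: 0.0005
[0.4707527  0.02922187 0.29992318] [[-0.317  0.948 -0.001]
 [ 0.948  0.317  0.   ]
 [ 0.001 -0.001 -1.   ]] [-0.34095251 -0.21698053 -0.20435108] 0.0003693168138435021
[[392.04417977 273.72906238]
 [377.99990477 417.06581541]
 [383.16656051 323.36765802]]
```

View pics/w1.png

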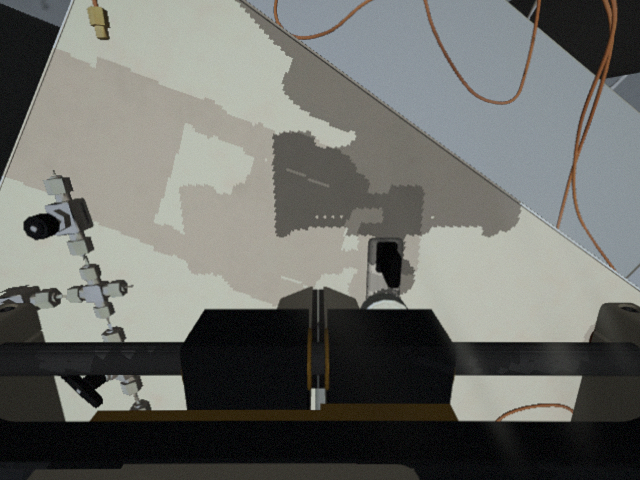

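View pics/t1.png

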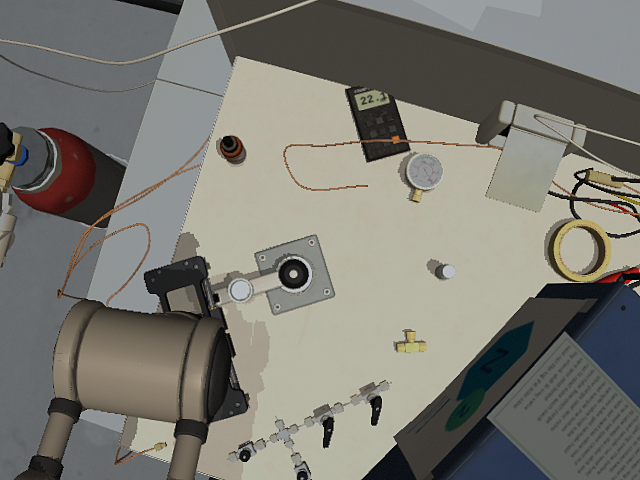

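The wrist picture shows the tab at about (390,262), right where it was projected, and the shut fingers at (318,300) behind it. Descending.

```bash
python3 -m jog '{"delta_pos":[[0,0,-0.02],[0,0,-0.045],[0,0,-0.067],[0,0,-0.067],[0,0,-0.067]],"delta_rot":[[0,0,0],[0,0,0],[0,0,0],[0,0,0],[0,0,0]],"claw":[0,0,0,0,0]}'
python3 -m jog '{"delta_pos":[[0.004,0.001,0],[0.008,0.003,0],[0.012,0.004,0],[0.014,0.0045,0],[0.016,0.005,0],[0.016,0.005,0],[0.016,0.005,0]],"delta_rot":[[0,0,0],[0,0,0],[0,0,0],[0,0,0],[0,0,0],[0,0,0],[0,0,0]],"claw":[0,0,0,0,0,0,0]}'
python3 - <<'E'
from h import *
grab('wrist','w2.png');grab('scene','s2.png')
E
```

```text
clock: 2.0
position: [0.4707, 0.0295, 0.2328]
ee_rot: [-1.833, -2.549, 0.002]
force: [0.2, -0.7, -0.1]
finger_gap: 0.0006
clock: 2.58
position: [0.4874, 0.0336, 0.2332]
ee_rot: [1.836, 2.549, 0.0]
force: [-0.1, -0.8, 0.2]
finger_gap: 0.0006
```

View pics/w2.png

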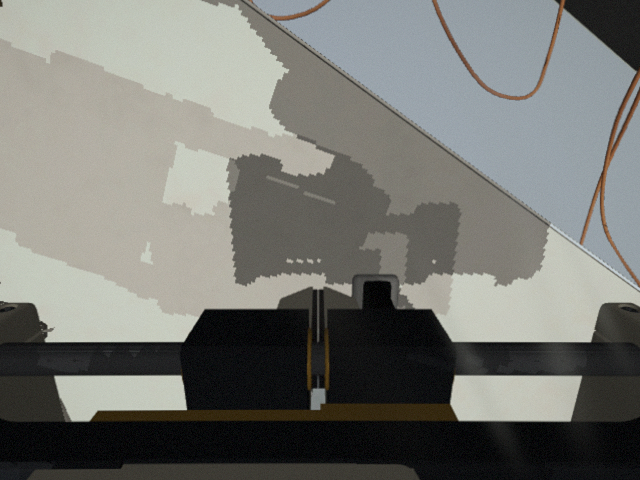

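View pics/s2.png

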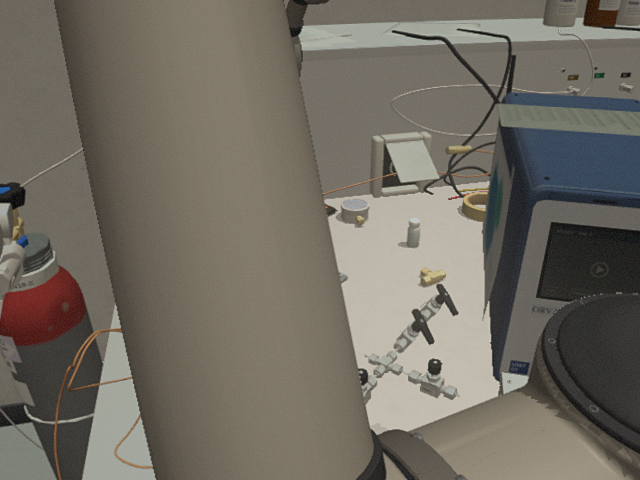

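The tab at (377,292) is 10 mm or less ahead of the finger. I'll creep forward until they touch.

```bash
python3 -m jog '{"delta_pos":[[0.002,0.0006,0],[0.004,0.0013,0],[0.006,0.002,0],[0.006,0.002,0],[0.006,0.002,0]],"delta_rot":[[0,0,0],[0,0,0],[0,0,0],[0,0,0],[0,0,0]],"claw":[0,0,0,0,0]}'
python3 -m jog '{"delta_pos":[[0.002,0.0006,0],[0.004,0.0013,0],[0.006,0.002,0],[0.006,0.002,0],[0.006,0.002,0]],"delta_rot":[[0,0,0],[0,0,0],[0,0,0],[0,0,0],[0,0,0]],"claw":[0,0,0,0,0]}'
```

```text
clock: 3.1
position: [0.4934, 0.0356, 0.2331]
ee_rot: [1.836, 2.549, 0.0]
force: [0.3, 0.8, -0.5]
finger_gap: 0.0006
clock: 3.52
position: [0.4981, 0.0372, 0.2329]
ee_rot: [-1.834, -2.547, 0.005]
force: [-6.5, -4.3, 6.2]
finger_gap: 0.0007
```

Run:
```python
from h import *
for i in range(3):
  s=grab('wrist','w3.png');print(s['force'].round(2),s['moment'].round(3),s['position'].round(4))
grab('top','t3.png')
i=cv2.imread('pics/w3.png')[240:340,260:460];cv2.imwrite('pics/w3z.png',cv2.resize(i,None,fx=4,fy=4))
```

```text
[-6.54 -4.31  6.18] [-0.724  1.125 -0.098] [0.4981 0.0372 0.2329]
[-7.27 -3.92  5.23] [-0.767  1.121 -0.11 ] [0.4981 0.0372 0.2329]
[-7.58 -4.21  5.98] [-0.7    1.138 -0.087] [0.498  0.0372 0.2329]
```

View pics/w3z.png

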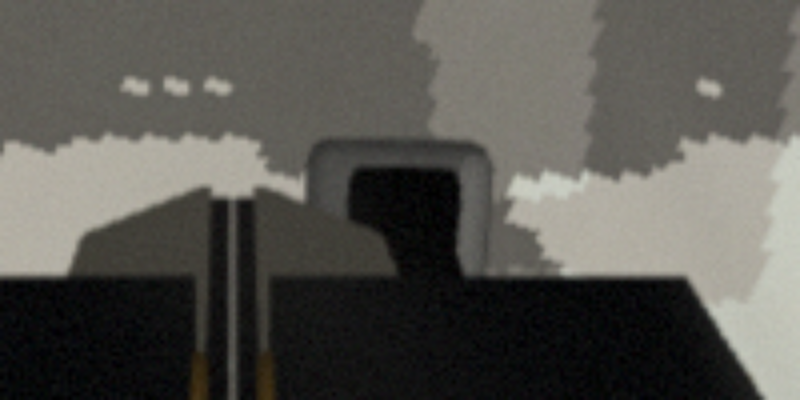

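View pics/t3.png

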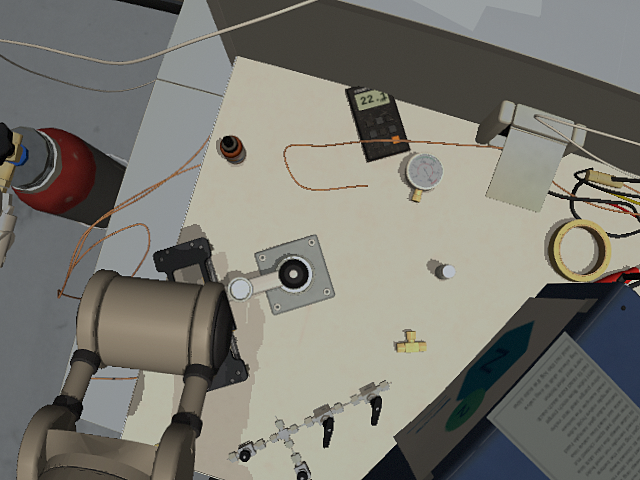

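The fingertip is chamfered, so the reaction has an upward part. The total is only about 10 N, which is acceptable. Next I'll work out the waypoints round the arc.

```bash
cat > arc.py <<'E'
import numpy as np,sys
a0=float(sys.argv[1]);c=np.array([.555,-.0775]);r=.1287
p=lambda a:r*np.array([np.cos(np.radians(a)),np.sin(np.radians(a))])
for d in map(float,sys.argv[2:]): print(-d,(p(a0-d)-p(a0)).round(4))
E
python3 arc.py 115.95 2 4 6 8 10 12 14 16 18 20; echo; python3 arc.py 95.95 2 4 6 8 10 12 14 16 18 20
```

```text
-2.0 [0.0041 0.0019]
-4.0 [0.0082 0.0036]
-6.0 [0.0124 0.0053]
-8.0 [0.0167 0.0067]
-10.0 [0.021 0.008]
-12.0 [0.0253 0.0092]
-14.0 [0.0297 0.0102]
-16.0 [0.0341 0.011 ]
-18.0 [0.0385 0.0117]
-20.0 [0.043  0.0123]

-2.0 [0.0045 0.0004]
-4.0 [0.009  0.0006]
-6.0 [0.0135 0.0007]
-8.0 [0.0179 0.0006]
-10.0 [0.0224 0.0004]
-12.0 [ 0.0269 -0.    ]
-14.0 [ 0.0314 -0.0006]
-16.0 [ 0.0358 -0.0013]
-18.0 [ 0.0402 -0.0021]
-20.0 [ 0.0446 -0.0032]
```

```bash
python3 -m jog '{"delta_pos":[[0.002,0.001,0],[0.004,0.002,0],[0.006,0.0027,0],[0.008,0.0036,0],[0.008,0.0036,0]],"delta_rot":[[0,0,-1],[0,0,-2],[0,0,-3],[0,0,-4],[0,0,-4]],"claw":[0,0,0,0,0]}'
```

```text
clock: 4.13
position: [0.5062, 0.041, 0.2329]
ee_rot: [-1.923, -2.48, 0.005]
force: [-8.1, -3.5, 6.1]
finger_gap: 0.0003
```

```bash
python3 arc.py 111.95 2 4 6 8 10 12 14 16|tail -8; python3 -m jog '{"delta_pos":[[0.0043,0.0016,0],[0.0086,0.003,0],[0.013,0.0044,0],[0.0172,0.0055,0],[0.0216,0.0066,0],[0.026,0.0074,0],[0.0304,0.008,0],[0.0348,0.0086,0],[0.0348,0.0086,0]],"delta_rot":[[0,0,-2],[0,0,-4],[0,0,-6],[0,0,-8],[0,0,-10],[0,0,-12],[0,0,-14],[0,0,-16],[0,0,-16]],"claw":[0,0,0,0,0,0,0,0,0]}'
```

```text
-2.0 [0.0042 0.0016]
-4.0 [0.0084 0.0031]
-6.0 [0.0127 0.0044]
-8.0 [0.0171 0.0055]
-10.0 [0.0215 0.0065]
-12.0 [0.0259 0.0074]
-14.0 [0.0303 0.0081]
-16.0 [0.0348 0.0086]
clock: 4.88
position: [0.5413, 0.0501, 0.2328]
ee_rot: [-2.25, -2.187, 0.005]
force: [-8.3, 0.1, 5.6]
finger_gap: 0.0006
```

Run:
```python
from h import *
s=grab('top','t4.png');print(s['force'],s['position'],np.degrees(np.arctan2(s['position'][1]+.0775,s['position'][0]-.555)))
```

```text
[-8.29240293  0.06631359  5.5672175 ] [0.54130602 0.05012808 0.23276559] 96.12417670003012
```

View pics/t4.png

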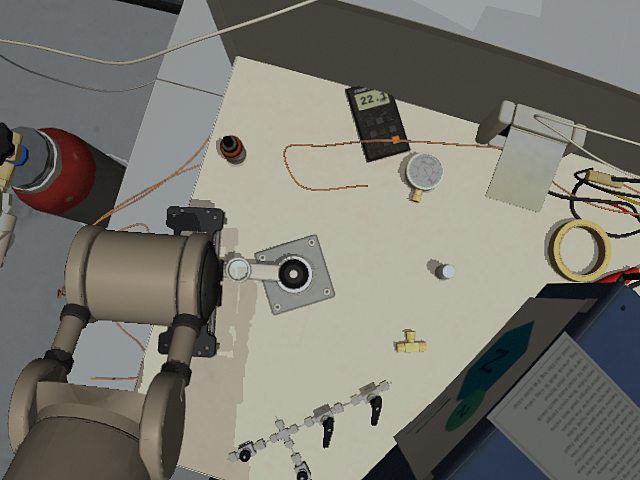

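The top view shows the arm turning, with the cup now at (238,269). The force is steady at about 8.3 N. Continuing.

```bash
python3 -m jog '{"delta_pos":[[0.0045,0.0004,0],[0.009,0.0006,0],[0.0135,0.0007,0],[0.018,0.0006,0],[0.0224,0.0004,0],[0.027,0,0],[0.0314,-0.0006,0],[0.0358,-0.0013,0],[0.0402,-0.002,0],[0.0446,-0.0032,0],[0.0446,-0.0032,0]],"delta_rot":[[0,0,-2],[0,0,-4],[0,0,-6],[0,0,-8],[0,0,-10],[0,0,-12],[0,0,-14],[0,0,-16],[0,0,-18],[0,0,-20],[0,0,-20]],"claw":[0,0,0,0,0,0,0,0,0,0,0]}'
python3 arc.py 75.95 1 2 3 4 5 6 7 8 9 10 ; python3 arc.py 65.95 1 2 3 4 5 6 7 8 9 10;  python3 arc.py 55.95 1 2 3 4 5 6 7 8 9 10
```

```text
clock: 5.85
position: [0.5864, 0.0471, 0.2327]
ee_rot: [-2.597, -1.764, 0.003]
force: [-4.5, 3.0, 3.0]
finger_gap: 0.0008
-1.0 [ 0.0022 -0.0006]
-2.0 [ 0.0043 -0.0012]
-3.0 [ 0.0065 -0.0018]
-4.0 [ 0.0086 -0.0025]
-5.0 [ 0.0108 -0.0032]
-6.0 [ 0.0129 -0.0039]
-7.0 [ 0.015  -0.0047]
-8.0 [ 0.0171 -0.0056]
-9.0 [ 0.0191 -0.0064]
-10.0 [ 0.0212 -0.0073]
-1.0 [ 0.002  -0.0009]
-2.0 [ 0.0041 -0.0019]
-3.0 [ 0.0061 -0.0029]
-4.0 [ 0.0081 -0.0039]
-5.0 [ 0.01  -0.005]
-6.0 [ 0.012  -0.0061]
-7.0 [ 0.0139 -0.0073]
-8.0 [ 0.0158 -0.0084]
-9.0 [ 0.0177 -0.0097]
-10.0 [ 0.0196 -0.0109]
-1.0 [ 0.0019 -0.0013]
-2.0 [ 0.0037 -0.0026]
-3.0 [ 0.0055 -0.0039]
-4.0 [ 0.0073 -0.0053]
-5.0 [ 0.009  -0.0067]
-6.0 [ 0.0108 -0.0081]
-7.0 [ 0.0125 -0.0096]
-8.0 [ 0.0141 -0.0111]
-9.0 [ 0.0158 -0.0126]
-10.0 [ 0.0174 -0.0141]
```

The force is falling, now about 5 N. I'm switching to slower, shorter steps.

```bash
python3 -m jog '{"delta_pos":[[0.0022,-0.0006,0],[0.0043,-0.0012,0],[0.0065,-0.0018,0],[0.0086,-0.0025,0],[0.0108,-0.0032,0],[0.013,-0.004,0],[0.015,-0.0047,0],[0.017,-0.0056,0],[0.019,-0.0064,0],[0.0212,-0.0073,0],[0.0212,-0.0073,0]],"delta_rot":[[0,0,-1],[0,0,-2],[0,0,-3],[0,0,-4],[0,0,-5],[0,0,-6],[0,0,-7],[0,0,-8],[0,0,-9],[0,0,-10],[0,0,-10]],"claw":[0,0,0,0,0,0,0,0,0,0,0]}'
```

```text
clock: 6.77
position: [0.6079, 0.0394, 0.2328]
ee_rot: [-2.741, -1.533, 0.001]
force: [-3.1, 3.6, -0.2]
finger_gap: 0.0005
```

```bash
python3 -m jog '{"delta_pos":[[0.002,-0.001,0],[0.004,-0.002,0],[0.006,-0.003,0],[0.008,-0.004,0],[0.008,-0.004,0]],"delta_rot":[[0,0,-1],[0,0,-2],[0,0,-3],[0,0,-4],[0,0,-4]],"claw":[0,0,0,0,0]}'
python3 - <<'E'
from h import *
for i in range(3): s=grab('top','t5.png');print(s['force'],s['moment'])
E
```

```text
clock: 7.18
position: [0.6163, 0.035, 0.2329]
ee_rot: [2.794, 1.436, 0.0]
force: [-1.8, 3.6, -1.2]
finger_gap: 0.0005
[-1.76246539  3.6465495  -1.18944267] [ 0.53614311  0.33850194 -0.04273348]
[-1.23601024  3.24369775 -1.20987753] [0.51231306 0.41248608 0.02311019]
[-1.67486305  4.54605512 -2.19583864] [0.60428839 0.340249   0.02298809]
```

View pics/t5.png

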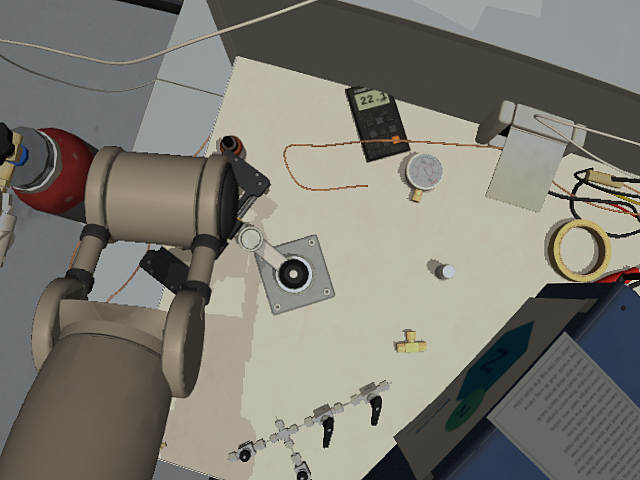

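Run:
```python
from h import *
s=grab('wrist','w5.png')
for f,u,v in [('t4.png',238,269),('t5.png',251,238)]:
  c=pt(f,u,v,.057)-[.555,-.0775,0];print(np.degrees(np.arctan2(c[1],c[0])),np.hypot(c[0],c[1]))
d=s['position']-[.555,-.0775,0];print(np.degrees(np.arctan2(d[1],d[0])),np.hypot(*d[:2]))
Rm=R.from_rotvec(s['ee_rot']).as_matrix();print(np.degrees(np.arctan2(Rm[1,1],Rm[0,1])))
```

```text
86.794158457237 0.08009496345747474
51.605796997583845 0.07981666886875023
61.62105901228368 0.12812803121322588
-35.52540367491694
```

View pics/w5.png

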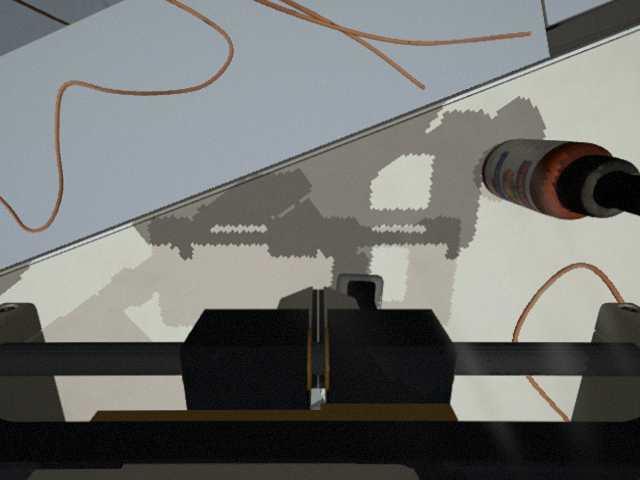

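The wrist picture shows the tab at (360,290), still resting against the finger, and the dropper well clear. The arm angle is about 57°. Continuing in small steps.

```bash
python3 arc.py 61.95 1 2 3 4 5 6 ; python3 -m jog '{"delta_pos":[[0.002,-0.0011,0],[0.004,-0.0022,0],[0.0058,-0.0033,0],[0.0077,-0.0045,0],[0.0077,-0.0045,0]],"delta_rot":[[0,0,-1],[0,0,-2],[0,0,-3],[0,0,-4],[0,0,-4]],"claw":[0,0,0,0,0]}'
```

```text
-1.0 [ 0.002  -0.0011]
-2.0 [ 0.0039 -0.0022]
-3.0 [ 0.0059 -0.0033]
-4.0 [ 0.0078 -0.0045]
-5.0 [ 0.0097 -0.0057]
-6.0 [ 0.0115 -0.0069]
clock: 7.8
position: [0.624, 0.0303, 0.2331]
ee_rot: [2.842, 1.336, 0.001]
force: [-2.2, 2.9, -1.2]
finger_gap: 0.0003
```

```bash
python3 arc.py 57.95 1 2 3 4 5 6 ; python3 -m jog '{"delta_pos":[[0.0018,-0.0012,0],[0.0037,-0.0024,0],[0.0056,-0.0037,0],[0.0075,-0.005,0],[0.0075,-0.005,0]],"delta_rot":[[0,0,-1],[0,0,-2],[0,0,-3],[0,0,-4],[0,0,-4]],"claw":[0,0,0,0,0]}'
python3 arc.py 53.95 1 2 3 4 5 6
```

```text
-1.0 [ 0.0019 -0.0012]
-2.0 [ 0.0038 -0.0024]
-3.0 [ 0.0056 -0.0037]
-4.0 [ 0.0074 -0.005 ]
-5.0 [ 0.0092 -0.0064]
-6.0 [ 0.011  -0.0077]
clock: 8.22
position: [0.6315, 0.0253, 0.2332]
ee_rot: [2.887, 1.237, 0.0]
force: [-1.1, 1.0, -1.3]
finger_gap: 0.0009
-1.0 [ 0.0018 -0.0013]
-2.0 [ 0.0036 -0.0027]
-3.0 [ 0.0053 -0.0041]
-4.0 [ 0.0071 -0.0055]
-5.0 [ 0.0088 -0.007 ]
-6.0 [ 0.0105 -0.0085]
```

```bash
python3 -m jog '{"delta_pos":[[0.0018,-0.0013,0],[0.0036,-0.0027,0],[0.0036,-0.0027,0]],"delta_rot":[[0,0,-1],[0,0,-2],[0,0,-2]],"claw":[0,0,0]}'
python3 - <<'E'
from h import *
grab('top','t6.png');grab('wrist','w6.png')
E
```

```text
clock: 8.47
position: [0.635, 0.0226, 0.2332]
ee_rot: [2.908, 1.186, 0.001]
force: [-1.5, 1.0, -0.6]
finger_gap: 0.0002
```

View pics/w6.png

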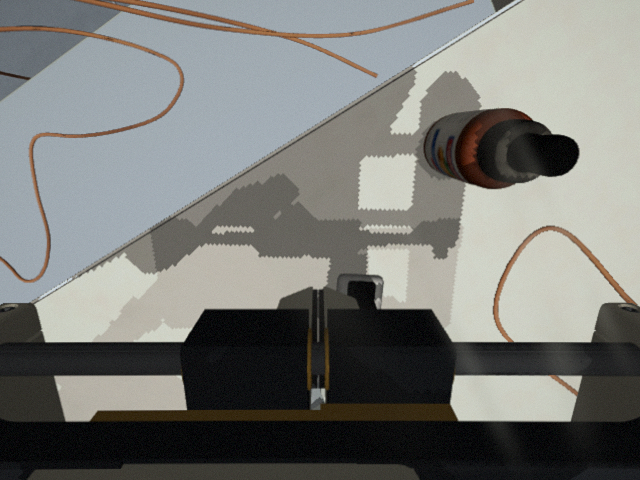

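View pics/t6.png

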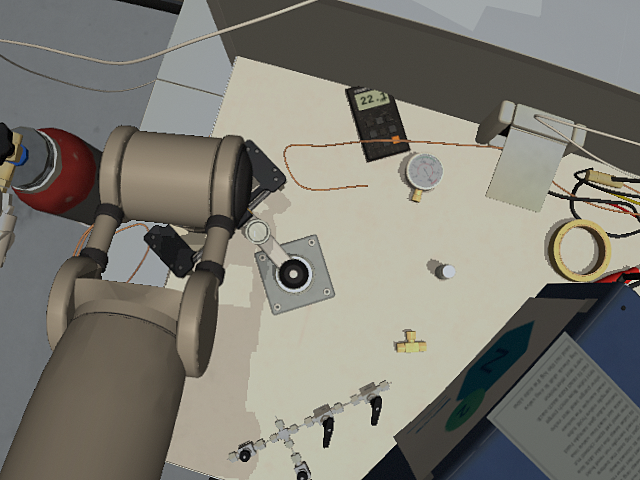

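The tab at (360,290) still touches the finger, and the push is down to about 1.8 N. I'll go on 2° at a time and check the wrist view between steps.

```bash
python3 arc.py 51.95 1 2 3 4 5 6; python3 -m jog '{"delta_pos":[[0.0017,-0.0014,0],[0.0035,-0.0028,0],[0.0035,-0.0028,0]],"delta_rot":[[0,0,-1],[0,0,-2],[0,0,-2]],"claw":[0,0,0]}'
python3 -m jog '{"delta_pos":[[0.0017,-0.0014,0],[0.0034,-0.0029,0],[0.0034,-0.0029,0]],"delta_rot":[[0,0,-1],[0,0,-2],[0,0,-2]],"claw":[0,0,0]}'
python3 - <<'E'
from h import *
grab('top','t7.png');grab('wrist','w7.png')
i=np.vstack([cv2.imread('pics/%s.png'%n)[250:340,260:460] for n in ('w6','w7')]);cv2.imwrite('pics/w7z.png',cv2.resize(i,None,fx=3,fy=3))
E
```

```text
-1.0 [ 0.0018 -0.0014]
-2.0 [ 0.0035 -0.0028]
-3.0 [ 0.0052 -0.0043]
-4.0 [ 0.0069 -0.0058]
-5.0 [ 0.0085 -0.0073]
-6.0 [ 0.0102 -0.0088]
clock: 8.82
position: [0.6386, 0.0199, 0.2332]
ee_rot: [2.929, 1.135, 0.001]
force: [-2.2, 1.7, -0.4]
finger_gap: 0.0003
clock: 9.07
position: [0.642, 0.017, 0.2332]
ee_rot: [2.948, 1.084, 0.001]
force: [-1.8, -0.3, 0.8]
finger_gap: 0.0003
```

View pics/w7z.png

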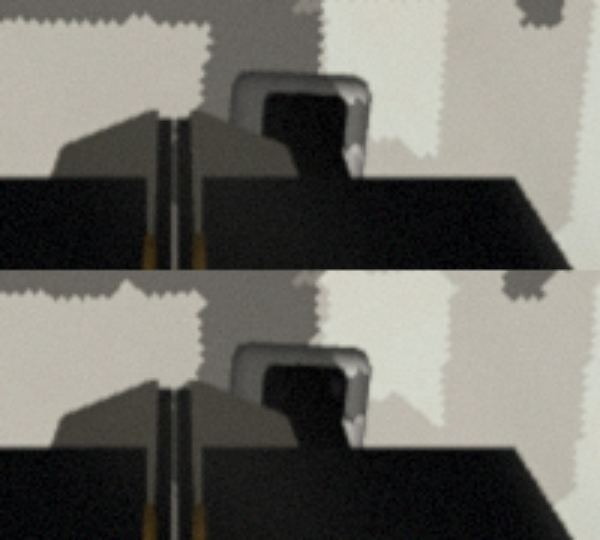

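The tab hasn't left the finger yet. Continuing.

```bash
python3 arc.py 47.95 1 2 3 4 5 6; python3 -m jog '{"delta_pos":[[0.0016,-0.0014,0],[0.0033,-0.003,0],[0.0033,-0.003,0]],"delta_rot":[[0,0,-1],[0,0,-2],[0,0,-2]],"claw":[0,0,0]}'
python3 -m jog '{"delta_pos":[[0.0016,-0.0015,0],[0.0032,-0.003,0],[0.0032,-0.003,0]],"delta_rot":[[0,0,-1],[0,0,-2],[0,0,-2]],"claw":[0,0,0]}'
python3 - <<'E'
from h import *
grab('top','t8.png');s=grab('wrist','w8.png');print(s['position'],s['force'])
i=np.vstack([cv2.imread('pics/%s.png'%n)[250:340,260:460] for n in ('w6','w8')]);cv2.imwrite('pics/w8z.png',cv2.resize(i,None,fx=3,fy=3))
E
```

```text
-1.0 [ 0.0017 -0.0015]
-2.0 [ 0.0033 -0.0031]
-3.0 [ 0.0049 -0.0046]
-4.0 [ 0.0065 -0.0062]
-5.0 [ 0.008  -0.0079]
-6.0 [ 0.0095 -0.0095]
clock: 9.42
position: [0.6453, 0.014, 0.2332]
ee_rot: [2.967, 1.032, 0.001]
force: [-1.7, 0.2, -0.5]
finger_gap: 0.0007
clock: 9.67
position: [0.6485, 0.011, 0.2332]
ee_rot: [2.984, 0.98, 0.001]
force: [-1.8, -0.1, 0.6]
finger_gap: 0.0003
[0.64834848 0.01110413 0.23311464] [-1.25191777  0.27736377 -0.28236344]
```

View pics/w8z.png

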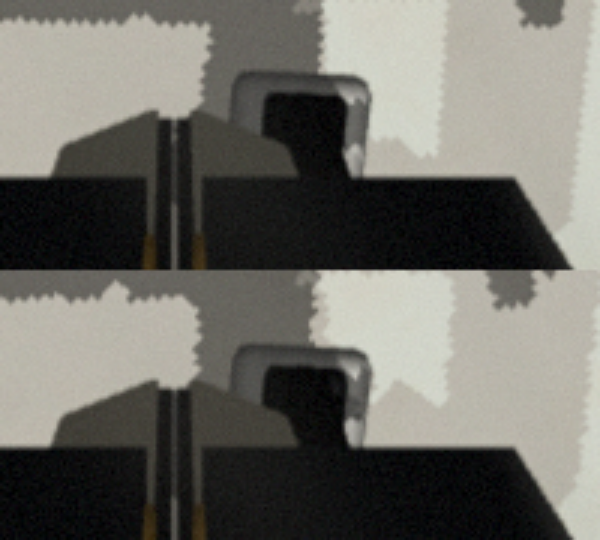

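View pics/t8.png

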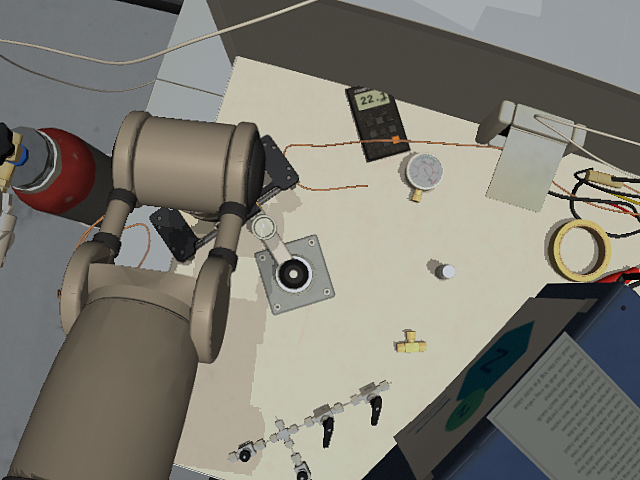

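Still touching at an arm angle of about 75°, with a push of about 1 N. Continuing.

```bash
python3 arc.py 43.95 1 2 3 4 5 6; python3 -m jog '{"delta_pos":[[0.0016,-0.0016,0],[0.0031,-0.0032,0],[0.0046,-0.0048,0],[0.0046,-0.0048,0]],"delta_rot":[[0,0,-1],[0,0,-2],[0,0,-3],[0,0,-3]],"claw":[0,0,0,0]}'
python3 - <<'E'
from h import *
grab('top','t9.png');s=grab('wrist','w9.png');print(s['position'],s['force'])
i=np.vstack([cv2.imread('pics/%s.png'%n)[250:340,260:460] for n in ('w6','w9')]);cv2.imwrite('pics/w9z.png',cv2.resize(i,None,fx=3,fy=3))
E
```

```text
-1.0 [ 0.0015 -0.0016]
-2.0 [ 0.0031 -0.0033]
-3.0 [ 0.0045 -0.005 ]
-4.0 [ 0.006  -0.0067]
-5.0 [ 0.0074 -0.0084]
-6.0 [ 0.0088 -0.0102]
clock: 10.1
position: [0.6531, 0.0061, 0.2331]
ee_rot: [3.009, 0.902, 0.001]
force: [-0.5, -0.3, 0.1]
finger_gap: 0.0003
[0.65294248 0.00627417 0.23305684] [-0.16738378  0.17360711 -0.11529272]
```

View pics/w9z.png

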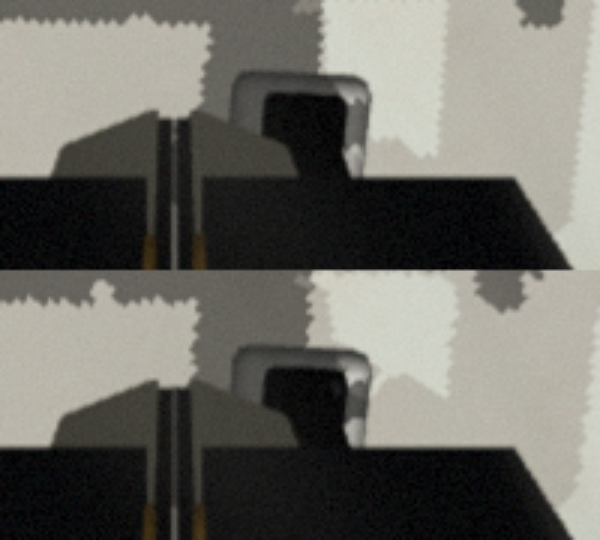

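Force is almost nothing now, so the arm is right at over-centre. Another 2°.

```bash
python3 -m jog '{"delta_pos":[[0.0015,-0.0017,0],[0.003,-0.0034,0],[0.003,-0.0034,0],[0.003,-0.0034,0]],"delta_rot":[[0,0,-1],[0,0,-2],[0,0,-2],[0,0,-2]],"claw":[0,0,0,0]}'
python3 - <<'E'
from h import *
grab('top','t10.png');s=grab('wrist','w10.png');print(s['position'],s['force'])
i=np.vstack([cv2.imread('pics/%s.png'%n)[250:340,260:460] for n in ('w6','w10')]);cv2.imwrite('pics/w10z.png',cv2.resize(i,None,fx=3,fy=3))
E
```

```text
clock: 10.53
position: [0.6558, 0.003, 0.2331]
ee_rot: [3.024, 0.851, 0.0]
force: [0.4, 0.4, -0.6]
finger_gap: 0.0001
[0.65576104 0.0030723  0.23306452] [-0.58374619 -0.72196297 -0.5720271 ]
```

View pics/w10z.png

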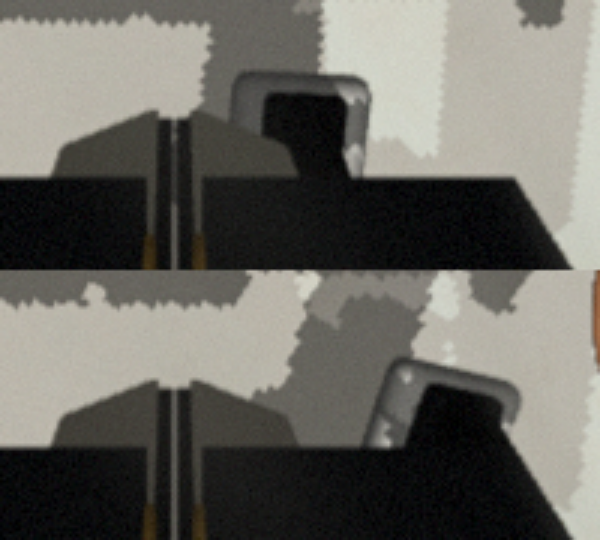

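The spring has snapped the arm: the tab is now at zoom (450,400), well clear of the finger, and I've stopped pushing. Backing off and lifting.

```bash
python3 -m jog '{"delta_pos":[[-0.005,0.009,0],[-0.01,0.017,0],[-0.01,0.017,0.02],[-0.01,0.017,0.05],[-0.01,0.017,0.09],[-0.01,0.017,0.13],[-0.01,0.017,0.15],[-0.01,0.017,0.15]],"delta_rot":[[0,0,0],[0,0,0],[0,0,0],[0,0,0],[0,0,0],[0,0,0],[0,0,0],[0,0,0]],"claw":[0,0,0,0,0,0,0,0]}'
python3 - <<'E'
from h import *
grab('top','t11.png');s=grab('wrist','w11.png');print(s['position'])
Rm=R.from_rotvec(s['ee_rot']).as_matrix();print(np.degrees(np.arctan2(Rm[1,1],Rm[0,1])))
E
```

```text
clock: 11.3
position: [0.6458, 0.0213, 0.3897]
ee_rot: [3.02, 0.852, 0.016]
force: [0.1, 0.2, 0.4]
finger_gap: 0.0004
[0.64542735 0.02121072 0.38624726]
-58.48241971427081
```

View pics/t11.png

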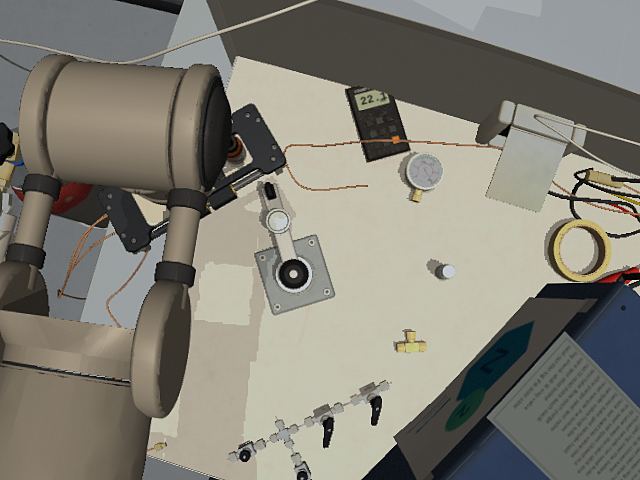

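View pics/w11.png

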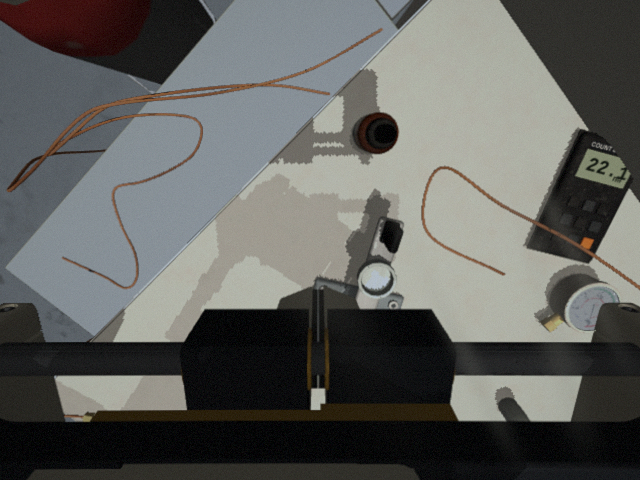

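The arm is out: in the top view the cup is at (278,221) and the tab at (269,191). Next I'm moving above the vial, jaws parallel to the analyser side, and opening part way.

```bash
python3 - <<'E'
from h import *
print('vial',pt('top0.png',449.2,271.6,.052),'cup',pt('t11.png',278,221,.057),'tab',pt('t11.png',268.5,190,.075))
i=cv2.imread('pics/t11.png')[170:320,240:350];cv2.imwrite('pics/t11z.png',cv2.resize(i,None,fx=4,fy=4,interpolation=cv2.INTER_CUBIC))
i=cv2.imread('pics/scene0.png')[205:260,380:450];cv2.imwrite('pics/s0z.png',cv2.resize(i,None,fx=8,fy=8,interpolation=cv2.INTER_CUBIC))
E
python3 -m jog '{"delta_pos":[[-0.006,-0.02,0],[-0.014,-0.055,0],[-0.022,-0.09,0],[-0.03,-0.125,0],[-0.04,-0.16,0],[-0.048,-0.195,0],[-0.057,-0.23,0],[-0.067,-0.265,0],[-0.075,-0.295,0],[-0.08,-0.315,0],[-0.083,-0.324,0],[-0.083,-0.324,0]],"delta_rot":[[0,0,1],[0,0,3],[0,0,5],[0,0,7],[0,0,9],[0,0,11],[0,0,13],[0,0,13.5],[0,0,13.5],[0,0,13.5],[0,0,13.5],[0,0,13.5]],"claw":[0.6,0.6,0.6,0.6,0.6,0.6,0.6,0.6,0.6,0.6,0.6,0.6]}'
python3 - <<'E'
from h import *
grab('top','t12.png');grab('scene','s12.png');s=grab('wrist','w12.png');print(s['position'])
Rm=R.from_rotvec(s['ee_rot']).as_matrix();print(np.degrees(np.arctan2(Rm[1,1],Rm[0,1])),Rm[:,2])
E
```

```text
vial [ 0.56256332 -0.30264306  0.052     ] cup [ 0.63002581 -0.05322843  0.057     ] tab [ 0.67209525 -0.03965678  0.075     ]
clock: 12.4
position: [0.5619, -0.3052, 0.381]
ee_rot: [-2.902, -1.197, 0.003]
force: [0.4, -0.8, 0.1]
finger_gap: 0.0551
[ 0.56288413 -0.30278756  0.38187589]
-45.02378772577255 [-0.00159614  0.00188947 -0.99999694]
```

View pics/t12.png

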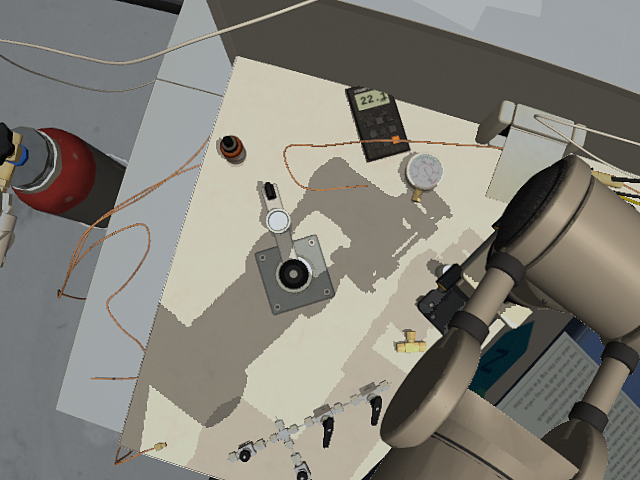

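View pics/w12.png

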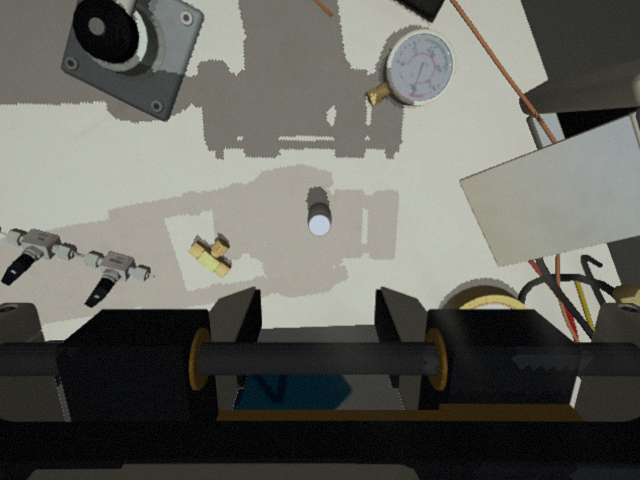

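View pics/s12.png

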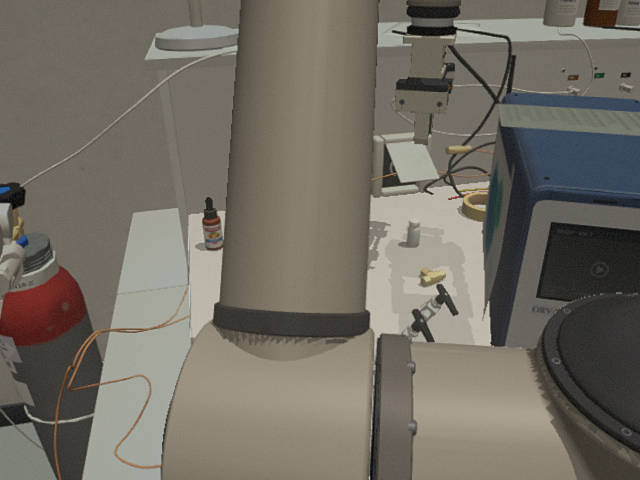

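View pics/t11z.png

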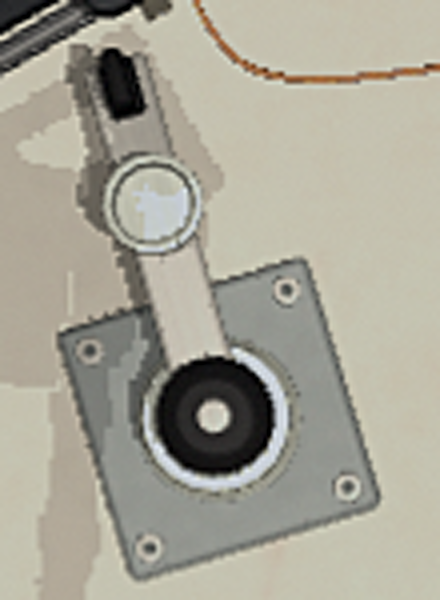

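View pics/s0z.png

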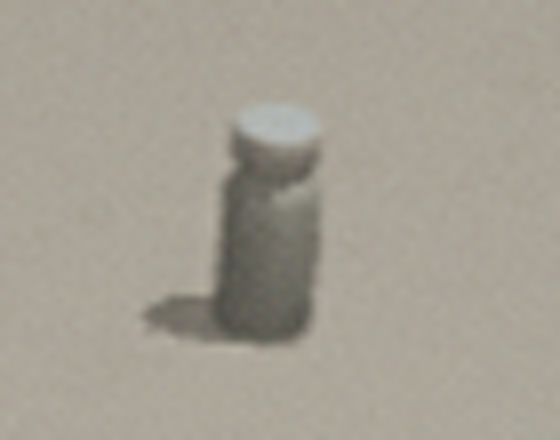

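Run:
```python
from h import *
print('wrist',pt('w12.png',319,225,.052))
print('scene',pt('scene0.png',380+277/8,205+122/8,.052), pt('scene0.png',380+264/8,205+318/8,.004))
g=cv2.imread('pics/w12.png')[195:245,290:350];cv2.imwrite('pics/w12z.png',cv2.resize(g,None,fx=8,fy=8,interpolation=cv2.INTER_CUBIC))
print(px('w12.png',[[.5625,-.3027,.052],[.5625,-.3027,0]]))
```

```text
wrist [ 0.56460063 -0.30138733  0.052     ]
scene [ 0.5616921  -0.30154906  0.052     ] [ 0.55788818 -0.29943606  0.004     ]
[[318.37319391 227.63410623]
 [318.3641229  214.5666546 ]]
```

View pics/w12z.png

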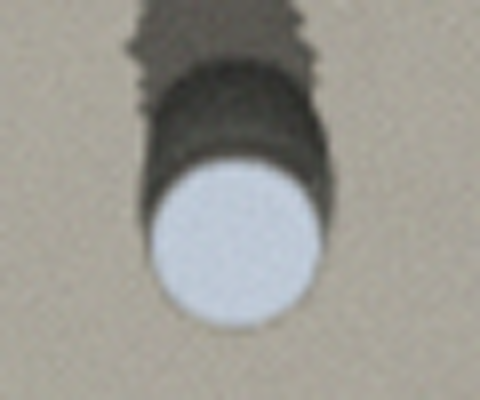

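All three cameras agree on the vial at (0.563,-0.302) to within 2 mm, and the TCP is already above it. Descending so the grasp is 35 mm above the base.

```bash
python3 -m jog '{"delta_pos":[[0,0,-0.02],[0,0,-0.05],[0,0,-0.08],[0,0,-0.11],[0,0,-0.135],[0,0,-0.155],[0,0,-0.17],[0,0,-0.18],[0,0,-0.188],[0,0,-0.188]],"delta_rot":[[0,0,0],[0,0,0],[0,0,0],[0,0,0],[0,0,0],[0,0,0],[0,0,0],[0,0,0],[0,0,0],[0,0,0]],"claw":[0.6,0.6,0.6,0.6,0.6,0.6,0.6,0.6,0.6,0.6]}'
python3 - <<'E'
from h import *
grab('top','t13.png');s=grab('wrist','w13.png');print(s['position'],s['force']);grab('scene','s13.png')
E
```

```text
clock: 13.38
position: [0.5628, -0.3026, 0.1938]
ee_rot: [-2.9, -1.202, 0.002]
force: [-0.3, 0.1, -0.6]
finger_gap: 0.0554
[ 0.56301504 -0.30305854  0.19491323] [ 0.29967267 -0.00615721 -0.2940736 ]
```

View pics/w13.png

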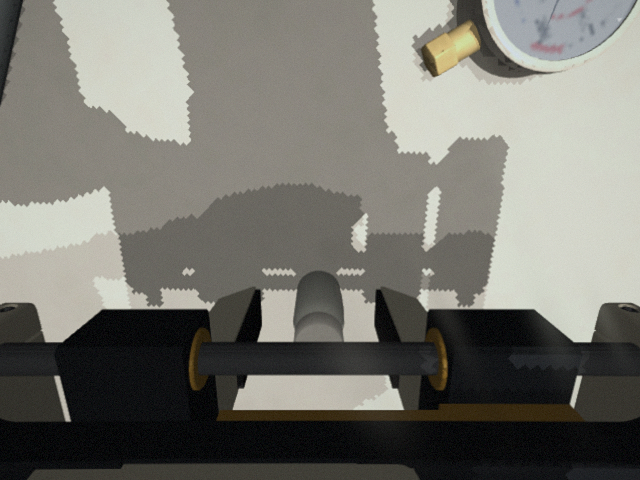

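View pics/s13.png

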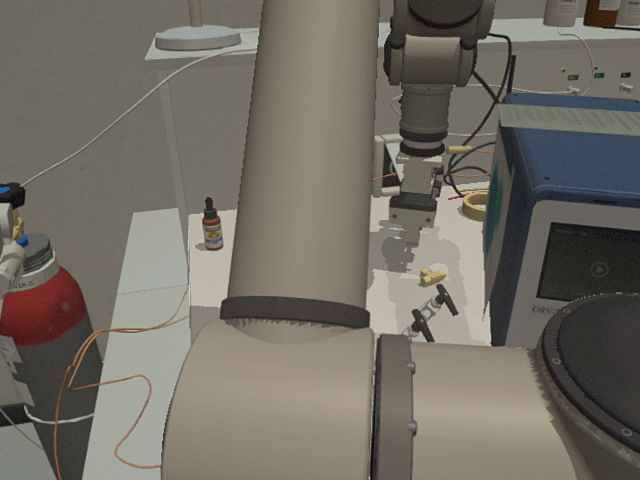

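The vial is midway between the pads, at (319,300). Closing gradually.

```bash
python3 - <<'E'
from h import *
p=pt('w13.png',319,271,.001);print(p-[.0081,.0081,0])
E
python3 -m jog '{"delta_pos":[[0,0,0],[0,0,0],[0,0,0],[0,0,0],[0,0,0],[0,0,0],[0,0,0],[0,0,0]],"delta_rot":[[0,0,0],[0,0,0],[0,0,0],[0,0,0],[0,0,0],[0,0,0],[0,0,0],[0,0,0]],"claw":[0.45,0.4,0.35,0.3,0.26,0.2,0.1,0.1]}'
python3 -m jog '{"delta_pos":[[0,0,0.005],[0,0,0.015],[0,0,0.03],[0,0,0.03]],"delta_rot":[[0,0,0],[0,0,0],[0,0,0],[0,0,0]],"claw":[0.1,0.1,0.1,0.1]}'
python3 - <<'E'
from h import *
s=grab('wrist','w14.png');print(s['position'],s['force']);
E
```

```text
[ 0.56414116 -0.30241437  0.001     ]
clock: 14.2
position: [0.5627, -0.3039, 0.1952]
ee_rot: [2.903, 1.201, 0.0]
force: [-0.3, -0.2, 1.1]
finger_gap: 0.0216
clock: 14.53
position: [0.5636, -0.3044, 0.2286]
ee_rot: [2.898, 1.2, 0.005]
force: [0.6, -0.3, 0.9]
finger_gap: 0.0214
[ 0.56358909 -0.3043902   0.22861831] [ 0.59522213 -0.27438208  0.89235115]
```

View pics/w14.png

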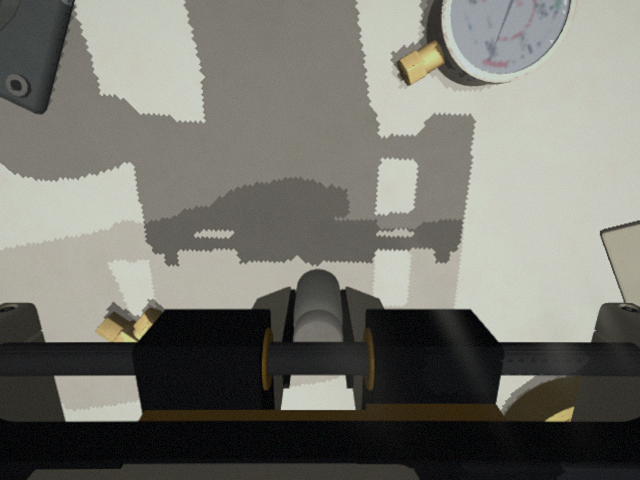

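The vial is gripped, centred between the pads. I'm lifting it, carrying it above the cup and turning so the jaws lie tangential to the swing arm.

```bash
python3 -m jog '{"delta_pos":[[0,0.005,0.03],[0.003,0.02,0.065],[0.01,0.045,0.09],[0.018,0.075,0.1],[0.027,0.105,0.1],[0.036,0.135,0.1],[0.045,0.17,0.1],[0.053,0.2,0.1],[0.06,0.225,0.1],[0.064,0.24,0.1],[0.0665,0.25,0.1],[0.0665,0.25,0.1]],"delta_rot":[[0,0,0],[0,0,-3],[0,0,-6],[0,0,-9],[0,0,-12],[0,0,-15],[0,0,-18],[0,0,-21],[0,0,-24],[0,0,-26],[0,0,-27],[0,0,-27]],"claw":[0.1,0.1,0.1,0.1,0.1,0.1,0.1,0.1,0.1,0.1,0.1,0.1]}'
python3 -m jog '{"delta_pos":[[0,0,-0.01],[0,0,-0.02],[0,0,-0.02],[0,0,-0.02]],"delta_rot":[[0,0,0],[0,0,0],[0,0,0],[0,0,0]],"claw":[0.1,0.1,0.1,0.1]}'
python3 - <<'E'
from h import *
s=grab('wrist','w15.png');print(s['position']);grab('top','t15.png');grab('scene','s15.png')
Rm=R.from_rotvec(s['ee_rot']).as_matrix();print(np.degrees(np.arctan2(Rm[1,1],Rm[0,1])),Rm[:,2])
E
```

```text
clock: 15.58
position: [0.6294, -0.0515, 0.3246]
ee_rot: [-3.102, -0.494, 0.001]
force: [0.4, -0.4, -0.0]
finger_gap: 0.0214
clock: 15.92
position: [0.6288, -0.0548, 0.3036]
ee_rot: [-3.103, -0.489, 0.004]
force: [0.7, 0.4, 0.4]
finger_gap: 0.0212
[ 0.62875929 -0.05479639  0.30358255]
-72.0951628361395 [-2.85320642e-03  3.46149667e-04 -9.99995870e-01]
```

View pics/w15.png

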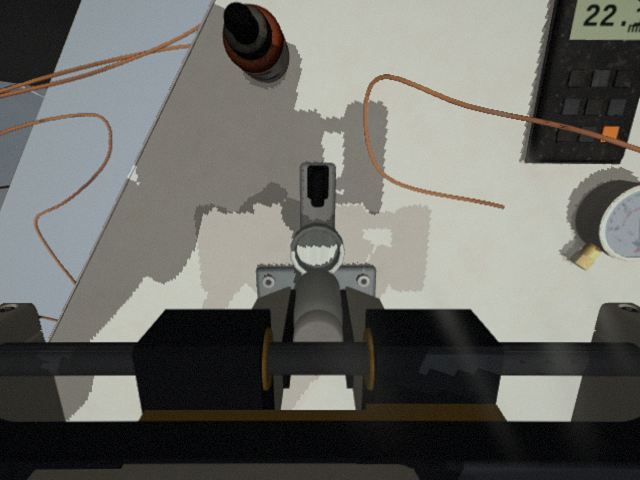

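View pics/t15.png

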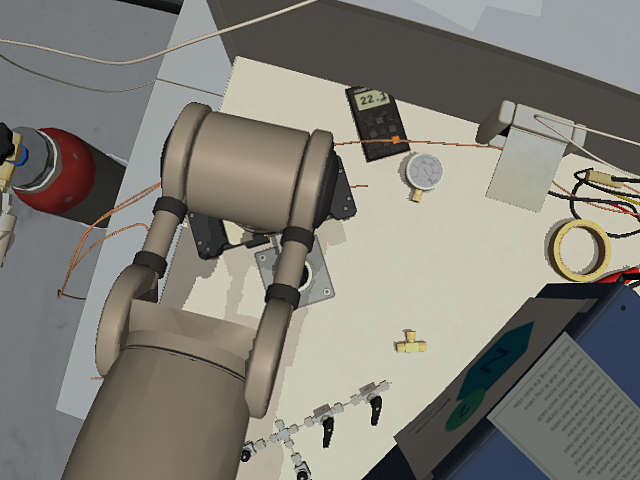

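View pics/s15.png

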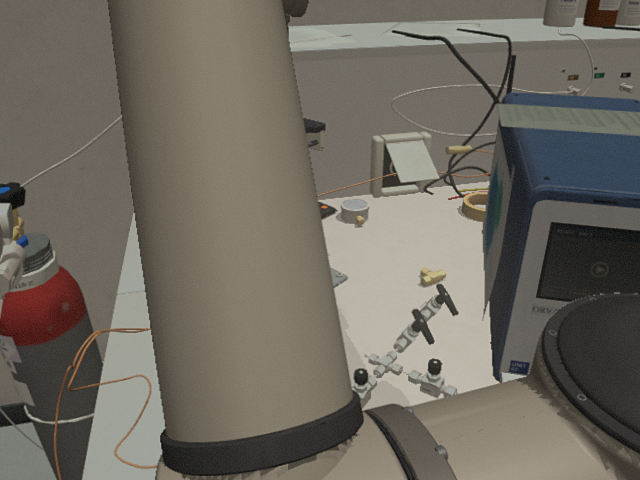

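The wrist picture shows the cup ring at (317,248), directly ahead of the vial base at (319,270). I'll fit projected circles to both for the exact offset.

```bash
cat > ov.py <<'E'
from h import *
def ov(f,out,cup,vial,zb,box=(170,350,260,380),k=5):
  im=cv2.imread('pics/'+f);x0=box[2];y0=box[0]
  im=cv2.resize(im[box[0]:box[1],box[2]:box[3]],None,fx=k,fy=k,interpolation=cv2.INTER_CUBIC)
  t=np.linspace(0,2*np.pi,90)
  def dr(c,r,z,col):
    P=np.c_[c[0]+r*np.cos(t),c[1]+r*np.sin(t),np.full(90,z)]
    q=((px(f,P)-[x0,y0]+.5)*k).astype(int);cv2.polylines(im,[q],True,col,1)
  dr(cup,.0185,.057,(0,0,255));dr(cup,.0148,.057,(0,160,255));dr(vial,.0115,zb,(0,255,0))
  cv2.imwrite('pics/'+out,im[:600])
E
python3 - <<'E'
from ov import *
print(px('w15.png',[[.63,-.0532,.057]]))
ov('w15.png','o15.png',(.631,-.0530),(.6288+.0012,-.0548+.0004),.1086,box=(200,320,260,380))
E
```

```text
[[317.14863932 255.9275981 ]]
```

View pics/o15.png

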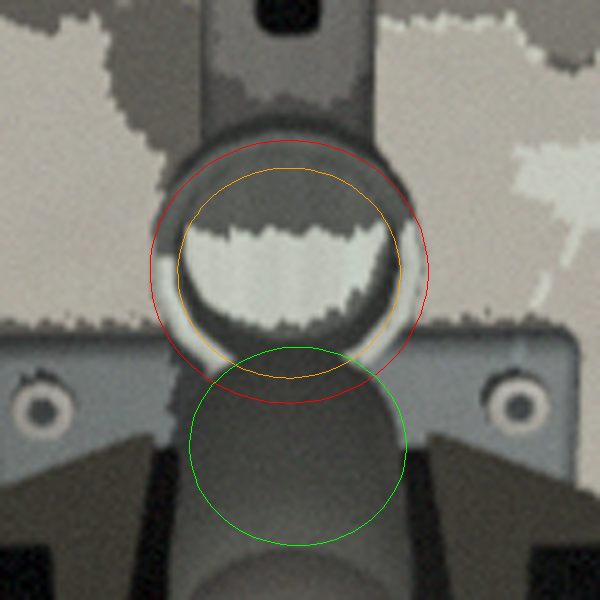

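Run:
```python
import cv2
i=cv2.imread('pics/w15.png')[215:290,280:355]
i=cv2.convertScaleAbs(i,alpha=1.6,beta=20)
cv2.imwrite('pics/w15z.png',cv2.resize(i,None,fx=8,fy=8,interpolation=cv2.INTER_CUBIC))
```

```text
(no output)
```

View pics/w15z.png

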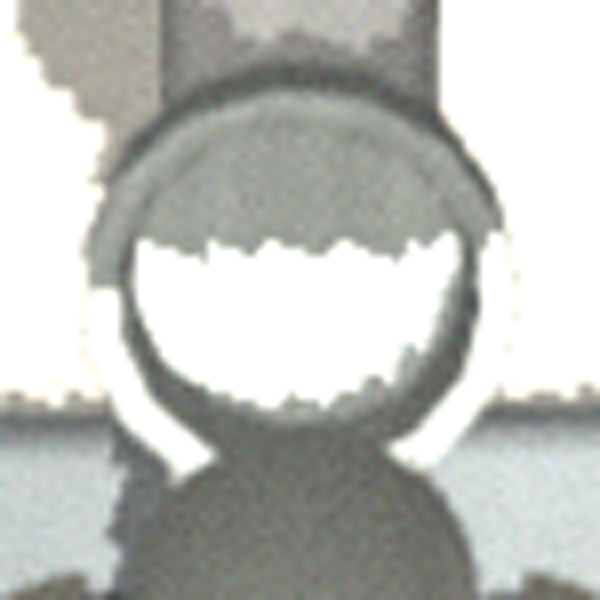

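The fit gives a correction of about (+2,+1.8) mm. I'll apply it, go down to just above the rim and look again.

```bash
python3 -m jog '{"delta_pos":[[0.001,0.001,-0.01],[0.002,0.0018,-0.022],[0.002,0.0018,-0.032],[0.002,0.0018,-0.04],[0.002,0.0018,-0.04],[0.002,0.0018,-0.04]],"delta_rot":[[0,0,0],[0,0,0],[0,0,0],[0,0,0],[0,0,0],[0,0,0]],"claw":[0.1,0.1,0.1,0.1,0.1,0.1]}'
python3 - <<'E'
from ov import *
s=grab('wrist','w16.png');p=s['position'];print(p,s['force'])
ov('w16.png','o16.png',(.6324,-.0525),(p[0]+.0012,p[1]+.0004),p[2]-.195,box=(200,320,260,380))
i=cv2.convertScaleAbs(cv2.imread('pics/w16.png')[225:300,280:355],alpha=1.8,beta=20)
cv2.imwrite('pics/w16z.png',cv2.resize(i,None,fx=8,fy=8,interpolation=cv2.INTER_CUBIC))
E
```

```text
clock: 16.57
position: [0.6311, -0.0519, 0.2641]
ee_rot: [-3.103, -0.491, 0.003]
force: [0.5, -0.4, -0.1]
finger_gap: 0.021
[ 0.63105961 -0.05193425  0.26408993] [ 0.54737842 -0.3654252  -0.10228025]
```

View pics/o16.png

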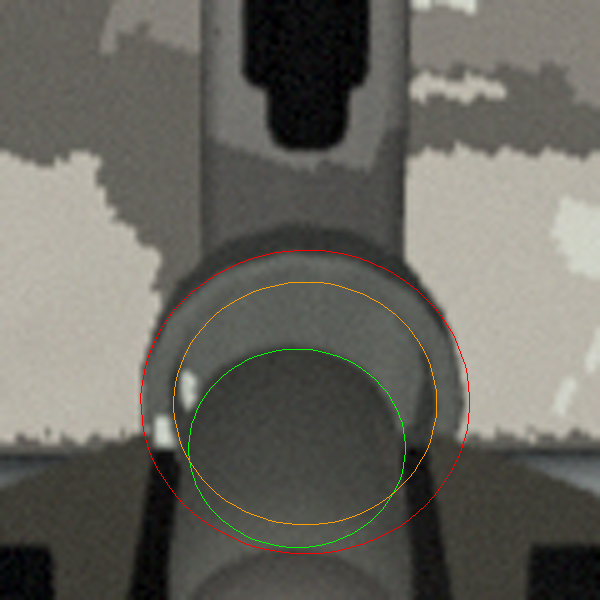

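View pics/w16z.png

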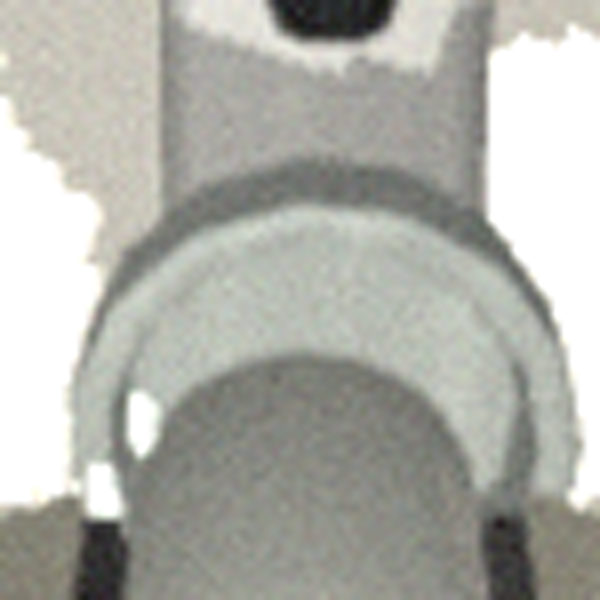

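The vial fit is good: in the picture it sits inside the cup opening with about 1 mm of lateral error. I'll make a small correction and lower it.

```bash
python3 -m jog '{"delta_pos":[[0.0004,-0.0007,0],[0.0004,-0.0007,-0.005],[0.0004,-0.0007,-0.01],[0.0004,-0.0007,-0.014],[0.0004,-0.0007,-0.017],[0.0004,-0.0007,-0.019],[0.0004,-0.0007,-0.019],[0.0004,-0.0007,-0.019]],"delta_rot":[[0,0,0],[0,0,0],[0,0,0],[0,0,0],[0,0,0],[0,0,0],[0,0,0],[0,0,0]],"claw":[0.1,0.1,0.1,0.1,0.1,0.1,0.1,0.1]}'
python3 - <<'E'
from ov import *
s=grab('wrist','w17.png');p=s['position'];print(p,s['force'])
i=cv2.convertScaleAbs(cv2.imread('pics/w17.png')[225:300,280:355],alpha=1.8,beta=20)
cv2.imwrite('pics/w17z.png',cv2.resize(i,None,fx=8,fy=8,interpolation=cv2.INTER_CUBIC))
E
```

```text
clock: 17.28
position: [0.6316, -0.0527, 0.246]
ee_rot: [3.103, 0.49, -0.0]
force: [-0.4, 0.5, 0.1]
finger_gap: 0.0212
[ 0.63163148 -0.05272482  0.24598426] [-0.36650122  0.52751259  0.1266301 ]
```

View pics/w17z.png

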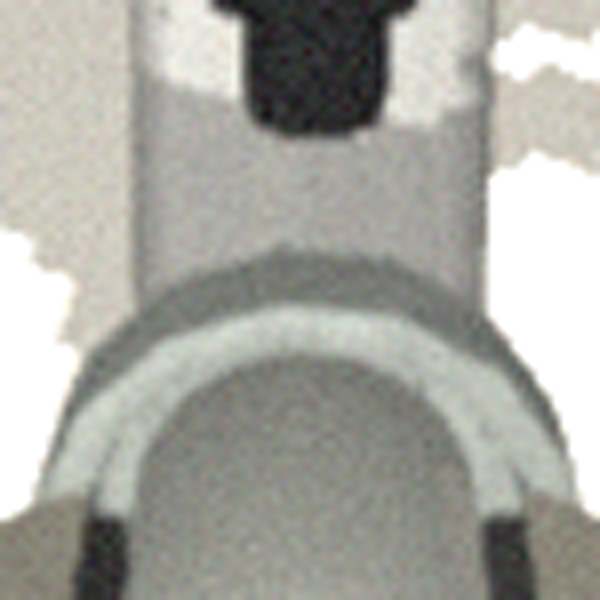

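The vial is centred in the cup about 4 mm above the floor, with no contact force. Lowering in 1 mm steps.

```bash
python3 -m jog '{"delta_pos":[[0,0,-0.001],[0,0,-0.002],[0,0,-0.003],[0,0,-0.003]],"delta_rot":[[0,0,0],[0,0,0],[0,0,0],[0,0,0]],"claw":[0.1,0.1,0.1,0.1]}'
python3 -m jog '{"delta_pos":[[0,0,-0.0005],[0,0,-0.0005],[0,0,-0.0005]],"delta_rot":[[0,0,0],[0,0,0],[0,0,0]],"claw":[0.1,0.1,0.1]}'
```

```text
clock: 17.67
position: [0.6315, -0.0527, 0.2429]
ee_rot: [3.103, 0.49, -0.0]
force: [0.5, 0.2, -0.2]
finger_gap: 0.0213
clock: 17.92
position: [0.6316, -0.0527, 0.2426]
ee_rot: [3.103, 0.49, -0.0]
force: [0.6, -0.3, 1.3]
finger_gap: 0.0213
```

```bash
python3 -m jog '{"delta_pos":[[0,0,-0.0005],[0,0,-0.0005],[0,0,-0.0005]],"delta_rot":[[0,0,0],[0,0,0],[0,0,0]],"claw":[0.1,0.1,0.1]}'
python3 - <<'E'
from h import *
for i in range(3): s=grab('wrist','w18.png');print(s['position'],s['force'])
E
```

```text
clock: 18.17
position: [0.6316, -0.0527, 0.2421]
ee_rot: [3.103, 0.491, 0.0]
force: [-0.2, 0.2, 0.3]
finger_gap: 0.0214
[ 0.63163042 -0.05270811  0.24212791] [-0.17513042  0.15190494  0.33356317]
[ 0.6316413  -0.05274366  0.24214137] [ 0.27462383 -0.88862128  0.79469724]
[ 0.63163053 -0.05273294  0.24212542] [0.95352721 0.0381206  0.73174507]
```

```bash
for i in 1 2; do python3 -m jog '{"delta_pos":[[0,0,-0.0005],[0,0,-0.0005],[0,0,-0.0005]],"delta_rot":[[0,0,0],[0,0,0],[0,0,0]],"claw":[0.1,0.1,0.1]}'; done
python3 - <<'E'
from h import *
for i in range(3): s=grab('wrist','w18.png');print(s['position'],s['force'])
E
```

```text
clock: 18.57
position: [0.6317, -0.0528, 0.2421]
ee_rot: [3.103, 0.49, 0.001]
force: [-1.6, 0.4, 5.1]
finger_gap: 0.0216
clock: 18.82
position: [0.6317, -0.0528, 0.242]
ee_rot: [3.103, 0.49, 0.001]
force: [-2.6, 0.4, 7.2]
finger_gap: 0.0213
[ 0.63169154 -0.05277329  0.24200498] [-2.64910349  0.39721631  7.21428941]
[ 0.63169579 -0.05276204  0.24198928] [-2.23113397 -0.39180706  7.37005155]
[ 0.6316832  -0.05278403  0.24199857] [-2.37975601  0.01034119  7.42713008]
```

The vial is seated: vertical force rose to 7 N. I'll unload 1 mm, then open slowly.

```bash
python3 -m jog '{"delta_pos":[[0,0,0.001],[0,0,0.001],[0,0,0.001],[0,0,0.001],[0,0,0.001],[0,0,0.001],[0,0,0.001],[0,0,0.001]],"delta_rot":[[0,0,0],[0,0,0],[0,0,0],[0,0,0],[0,0,0],[0,0,0],[0,0,0],[0,0,0]],"claw":[0.1,0.1,0.25,0.28,0.32,0.36,0.4,0.4]}'
python3 - <<'E'
from h import *
s=grab('wrist','w19.png');print(s['position'],s['force'])
E
```

```text
clock: 19.63
position: [0.6316, -0.0527, 0.2419]
ee_rot: [-3.103, -0.49, 0.0]
force: [-0.6, 0.0, 0.2]
finger_gap: 0.0364
[ 0.63158542 -0.05271642  0.24191635] [-0.56182351  0.04713904  0.1957886 ]
```

View pics/w19.png

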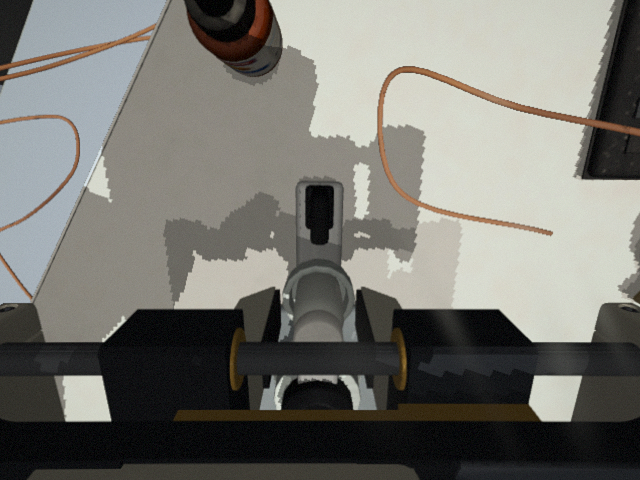

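The vial stands in the cup at (318,300) and both pads are clear of it. Lifting straight up, then moving off to inspect.

```bash
python3 -m jog '{"delta_pos":[[0,0,0.005],[0,0,0.015],[0,0,0.03],[0,0,0.05],[0,0,0.075],[0,0,0.1],[-0.01,0,0.12],[-0.03,0,0.14],[-0.06,0,0.14],[-0.08,0,0.14],[-0.09,0,0.14],[-0.09,0,0.14]],"delta_rot":[[0,0,0],[0,0,0],[0,0,0],[0,0,0],[0,0,0],[0,0,0],[0,0,0],[0,0,0],[0,0,0],[0,0,0],[0,0,0],[0,0,0]],"claw":[0.4,0.4,0.4,0.4,0.4,0.4,0.4,0.4,0.4,0.4,0.4,0.4]}'
python3 - <<'E'
from h import *
s=grab('wrist','w20.png');grab('top','t20.png')
E
```

```text
clock: 20.68
position: [0.5399, -0.0526, 0.3838]
ee_rot: [3.103, 0.49, 0.001]
force: [0.5, 1.4, -0.6]
finger_gap: 0.0371
```

View pics/w20.png

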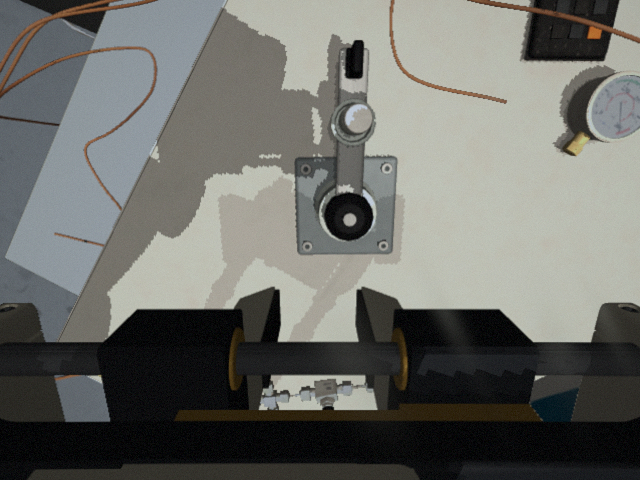

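View pics/t20.png

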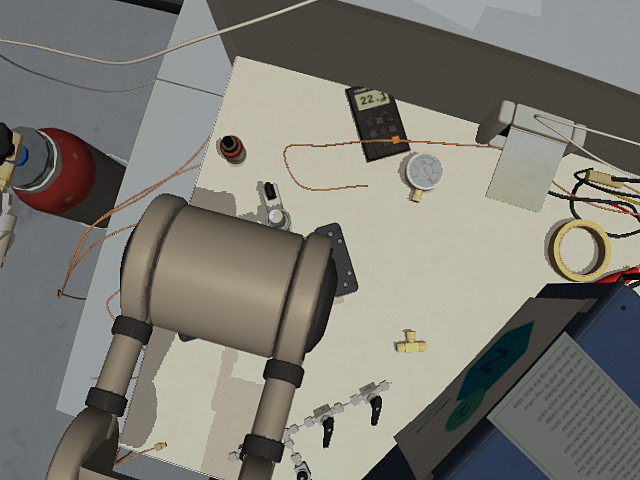

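Run:
```python
from h import *
print(px('w20.png',[[.6325,-.0525,.099]]),px('t20.png',[[.631,-.053,.099],[.631,-.053,.057]]))
a=cv2.imread('pics/w20.png')[75:160,310:400];b=cv2.imread('pics/t20.png')[175:245,245:325]
cv2.imwrite('pics/z20.png',np.hstack([cv2.resize(a,(540,510),interpolation=cv2.INTER_CUBIC)]))
cv2.imwrite('pics/z20b.png',cv2.resize(b,None,fx=7,fy=7,interpolation=cv2.INTER_CUBIC))
```

```text
[[358.9169154  121.46336041]] [[275.89716264 217.04658069]
 [277.86090759 220.32481807]]
```

View pics/z20.png

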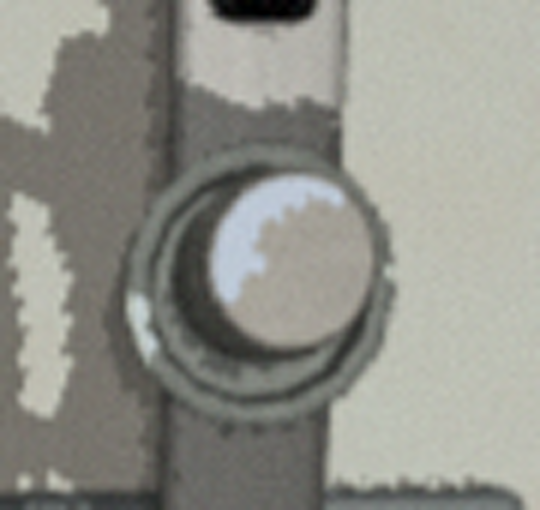

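View pics/z20b.png

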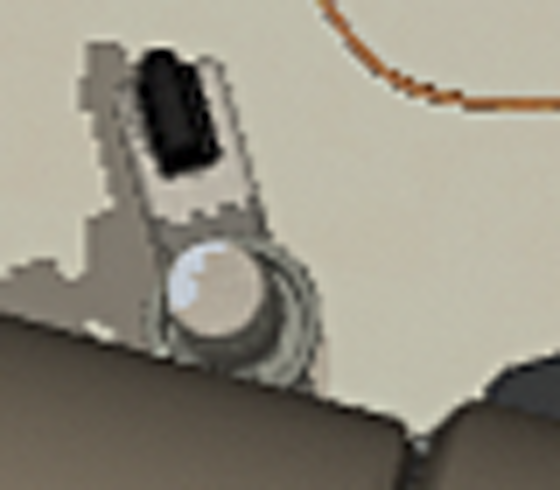

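In both views the cap is within about 2.5 mm of where an upright, centred vial would put it. The arm is still out, the bystanders haven't moved and the gripper is clear, so I'm handing in.

```bash
python3 -c "
from cell import manip
print(manip.close_job())"
```

```text
the job is handed in; nothing more can be done
None
```

The vial stands upright in the cup of the swung-out arm, released, and I handed the job in at about 21 s of the 70 s. No verdict was reported.

- **Swing:** I pushed the tab round with the shut fingers. My sampled force readings peaked at about 10.5 N in total, against the 18 N limit. The push fell to nothing at about 1.4 rad, the spring snapped the arm out, and I stopped there. The arm rests at about 1.58 rad by camera, and it was still there after the vial went in.
- **Vial:** I lowered it until it seated, pressing about 7 N on the cup floor for a moment, then unloaded, opened and withdrew.
- **Last pictures:** The pressure gauge, brass tee and dropper bottle look unmoved, and the gripper is well clear of everything.
- **Disagreement:** Measured against an upright, centred vial, the top view puts the cap within about 1 mm. The wrist view puts it about 2.5 mm outward, close to the 2 mm calibration error.
- **Not measured:** I took the arm angle and the vial's tilt from pictures only, because the state gives neither.

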